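# Rebuild the sample carousel on its drive

### The arm

A 7-joint arm with a two-finger parallel gripper is mounted at the origin on the work surface. World frame = base frame: x ahead of the robot, y to its left, z up, the work surface at z = 0. Lengths are in mm, angles in rad, forces in N, time in s.
With the tool pointing down it reaches from about 400 to 875 mm from the base axis. Payload 4.4 kg.
Tool frame: the origin (TCP) lies at the very end of the fingers, on their centre line; the grasp point (between the pads) lies 19 mm behind it; z points along the fingers, y is the direction in which the jaws open and shut (so a half turn about z gives the same grasp; the last joint's range is limited). The gripper opens to 85 mm and grips with 20 to 120 N. Pads are 22 mm wide; open, the fingers measure 114 mm over their backs; the gripper's body (76 mm by 85 mm) begins 54 mm behind the grasp point. The pads swing forward as they close: fully open they stand 13 mm farther back than shut.
Start: joints at [-1.199, 0.628, 0.038, 1.517, -0.027, 0.996, -0.02], TCP at [275.545, 588.721, 231.313] pointing down, gripper open.
Joint ranges: [-3.06, 3.06], [-0.37, 2.12], [-1.25, 1.32], [0.18, 2.47], [-1.1, 4.24], [0.23, 1.98], [-2.94, 2.94]. Speed limits (rad/s): [2.57, 2.57, 3.14, 3.14, 3.14, 3.14, 3.14].

### API

Orientations are given as [roll, pitch, yaw] about the fixed x, y, z axes, in that order (R = Rz(yaw) Ry(pitch) Rx(roll)).
In Python, from cell import ctrl gives the robot as it stands.
- The arm moves only by the shell command python3 -m pendant 'ROWS'. ROWS is JSON, a list of rows, each a list of 7 numbers: the shift along the world's x, y, z in m, then the turn, a rotation vector about the world's x, y, z in rad, then the opening, from -1 (shut) to 1 (fully open). A call has 1 to 8 rows; each row is the pose to reach, as a shift and turn from the pose commanded when the call began; what a row does not reach only later rows make up. A row lasts 1/10 s, in which the tool goes at most 50 mm and 8.59 degrees, less where a joint would pass 70% of its speed; a pose out of reach is approached as far as the arm can. A call with a gripper value outside its range is refused whole. The fingers move at their own pace and stop on an object; the grip force is fixed at half the most. Time passes only in rows, so rows that repeat a pose let the fingers close. It gives the time, the measured TCP pose, the force and the opening at its end, in the units of the state.
- ctrl.read_state(): the state, without advancing time (a new reading comes with each control period).
- ctrl.get_image(name): name is "scene" or "top" or "wrist"; returns the picture (420x560x3 uint8, blue, green, red); there is no depth.
- ctrl.get_calibration(name): a dict with "fx", "fy", "cx", "cy" (pixels), "R" (3x3) and "t" (3): a world point X has camera coordinates R X + t. Camera axes: x right, y down, z forward; pixel columns grow to the right and rows downward; lengths in mm; the calibration is good to about 2 mm. A picture is of the moment at which its call begins: read the wrist's pose just before it. get_calibration takes no time and is no camera call; for the wrist camera it gives the pose at the moment of the call.
- ctrl.finish_job(): hands the job in, once; it reports no verdict.
The state is a dict: "clock": time; "qpos": joint angles; "qd": joint speeds; "tau": joint torques, N m; "eef_pos": TCP position; "tool_rot": TCP orientation; "force": force on the tool from outside, world axes, zero at the start; "torque": the same for the moment, N m; "width": finger opening in mm.
Only numpy, scipy, OpenCV 4.12 (cv2) and the standard library are available. Lean on these libraries where they do the work, as an engineer would, in place of code of your own. Each camera call takes 0.05 s, during which the arm holds its last target. There are 200 camera calls.

### The job

Put the washed sample carousel back together on the spindle of its drive unit: first the wide tray, then the spacer ring, then the narrow tray, and last the cap over the narrow tray's hub, each the right way up and fully down on the one below. Set the parts down rather than letting them drop, and leave the other things on the bench standing where they are.

Things in the scene. Friction and masses are not known exactly. Their poses are not given: they have to be found in the camera images.
- carousel_drive: the target: a fixed round drive unit, white with an orange stripe round its side, 150 mm in diameter, its flat top at 30 mm, with a steel spindle standing up from the middle (12 mm diameter, its tip tapered over the last 8 mm, tip 102 mm above the bench). Origin: middle of its underside on the bench, on the spindle's axis; z up
- wide_tray: loose white round tray, 130 mm in diameter, plate 8 mm thick with a ring of 16 dark wells (only marks, flat), and a round hub in the middle, 32 mm in diameter, rising to 32 mm above the underside; a 20 mm bore goes right through. About 0.25 kg. Lies upright, plate down. Origin: middle of its underside; z up. In place its origin is 30 mm above the drive's
- spacer: loose aluminium ring, 40 mm outside diameter, 22 mm high, with a 20 mm bore right through. About 0.1 kg. Origin: middle of its underside; z up; it stands upright, axis vertical. On the drive it rests on the wide tray's hub, its origin 62 mm above the drive's
- narrow_tray: loose white round tray like the wide one but smaller, 100 mm in diameter, plate 8 mm thick with a ring of 10 dark wells (only marks), and a hub 32 mm in diameter rising to 30 mm above the underside; a 20 mm bore goes right through. About 0.16 kg. Lies upright, plate down. Origin: middle of its underside; z up. On the drive it rests on the spacer, its origin 84 mm above the drive's
- cap: loose grey cap: a skirt 50 mm in diameter and 18 mm high, open below (42 mm inside diameter, 14 mm deep), with a grip knob on top 28 mm in diameter reaching from 18 to 40 mm above the rim of the skirt. About 0.08 kg. Stands on its open rim, knob up. Origin: middle of the rim's plane; z up. In place it rests on the narrow tray's hub, skirt round it, origin 100 mm above the drive's
- reagent_bottle: bystander, loose: closed amber bottle, 42 mm in diameter, 85 mm high, standing. Origin: middle of its underside
- beaker: bystander, loose: empty glass beaker, about 52 mm in diameter, 60 mm high, standing. Origin: middle of its underside
- specimen_jar: bystander, loose: clear jar with a yellow lid, 48 mm in diameter, 55 mm high, standing. Origin: middle of its underside
- tip_box: bystander, loose: blue box with a clear top, 50 x 40 mm, 49 mm high. Origin: middle of its underside
- tube_block: bystander, loose: white block 50 x 34 mm with three red-capped tubes in a row, 64 mm high in all. Origin: middle of its underside
Not all that is in view belongs to the job. Of the things like the spacer, leave any that is brown or pink; of the rest the larger one is meant.

How it is judged (in metres and radians):
On the way, in this order (a step that is already met when the one before it is completed fails the run):
1. the wide tray is on the spindle, flat on the drive unit (horizontal distance between wide_tray and carousel_drive below 0.008 m and z of wide_tray in the frame of carousel_drive between 0.026 and 0.034 m and angle between wide_tray's own z axis and vertical below 0.09 rad), for 0.2 s.
2. the spacer ring is on the spindle, on the wide tray's hub (horizontal distance between spacer and carousel_drive below 0.008 m and z of spacer in the frame of carousel_drive between 0.058 and 0.066 m and angle between spacer's own z axis and vertical below 0.09 rad), for 0.2 s.
3. the narrow tray is on the spindle, on the spacer (horizontal distance between narrow_tray and carousel_drive below 0.008 m and z of narrow_tray in the frame of carousel_drive between 0.08 and 0.088 m and angle between narrow_tray's own z axis and vertical below 0.09 rad), for 0.2 s.
At the end, for the whole second after the job is handed in: on the drive, from below: wide tray, spacer, narrow tray, cap; each within 8 mm (cap 9 mm) of the spindle's axis, within 4 mm of its seated height, upright within 0.09 rad, released and at rest (all of step 1 and all of step 2 and all of step 3 and linear speed of each of wide_tray, spacer, narrow_tray, cap below 0.02 m/s and angular speed of each of wide_tray, spacer, narrow_tray, cap below 0.2 rad/s and contact force between each of wide_tray, spacer, narrow_tray, cap and the fingers below 0.1 N and horizontal distance between cap and carousel_drive below 0.009 m and z of cap in the frame of carousel_drive between 0.096 and 0.104 m and angle between cap's own z axis and vertical below 0.09 rad); the robot touches nothing.
It fails at once if another thing on the bench (bottle, beaker, jar, tip box or tube block) was shifted by more than 25 mm or knocked over (distance of any of reagent_bottle, beaker, specimen_jar, tip_box, tube_block from where it was at the start of the episode above 0.025 m or angle between any of reagent_bottle, beaker, specimen_jar, tip_box, tube_block's own z axis and vertical above 0.5 rad).
It fails at once if a carousel part was dropped (out of the fingers and faster than 0.7 m/s: a fall of some 25 mm) ((contact force between wide_tray and the fingers below 0.05 N and linear speed of wide_tray above 0.7 m/s) or (contact force between spacer and the fingers below 0.05 N and linear speed of spacer above 0.7 m/s) or (contact force between narrow_tray and the fingers below 0.05 N and linear speed of narrow_tray above 0.7 m/s) or (contact force between cap and the fingers below 0.05 N and linear speed of cap above 0.7 m/s)).
It also fails if it takes over 122 s, if anything falls off the work surface, if the arm or the gripper's body presses on something with over 40 N, if the wrist force passes 120 N, or if a joint passes its speed limit or range.

## Working session

There is one attempt and no reset: what is moved stays moved. The work goes in short steps, Python scripts to look and compute and a shell command to move; the robot and the scene stay as the last step left them, time stands still between calls to the robot, and variables do not carry over. Pictures are saved under pics/ and viewed, about 12 in all and at most 16, crops included, and the job is handed in when it is done.

```bash
mkdir -p pics; ls; python3 - <<'E'
from cell import ctrl
import cv2
s=ctrl.read_state();print(s)
for n in("top","scene"):
    im=ctrl.get_image(n);cv2.imwrite(f"pics/{n}0.png",im);print(n,ctrl.get_calibration(n))
E
```

```text
pics
{'clock': 0.0, 'qpos': array([-1.19879406,  0.62935893,  0.03841074,  1.51840849, -0.02701292,
        0.99628699, -0.02002768]), 'qd': array([ 5.24402163e-04, -4.71416236e-04,  1.01171873e-03, -5.57521077e-04,
       -8.47872368e-05, -1.19971252e-03,  6.42598767e-04]), 'tau': array([ 3.47479443e-05, -5.63400793e+01,  1.22565676e+00, -1.93446279e+01,
        1.08754591e-02,  1.04121826e-02, -1.20430394e-05]), 'eef_pos': array([275.24850158, 588.13186992, 230.3672729 ]), 'tool_rot': array([-3.13964770e+00, -1.93736655e-06,  2.70378000e+00]), 'force': array([-0.16585262, -0.46658556, -0.04703146]), 'torque': array([ 0.00954418, -0.02971296, -0.0009515 ]), 'width': 85.39108834744107}
top {'fx': 389.3226937911581, 'fy': 389.3226937911581, 'cx': 285.8724942044297, 'cy': 203.98905403404598, 'R': array([[ 0.00654685, -0.99997484,  0.0027322 ],
       [-0.99122314, -0.00685027, -0.13202181],
       [ 0.13203721, -0.0018439 , -0.99124305]]), 't': array([-16.29168321, 581.30950509, 875.93883797])}
scene {'fx': 520.7253880174778, 'fy': 520.7253880174778, 'cx': 285.3357614597952, 'cy': 206.89805206131163, 'R': array([[-0.1424499 ,  0.98966068,  0.01672596],
       [ 0.60608148,  0.1005732 , -0.78901855],
       [-0.78254282, -0.10225832, -0.61414165]]), 't': array([  73.4448178 , -319.19737984, 1642.43566837])}
```

View pics/top0.png

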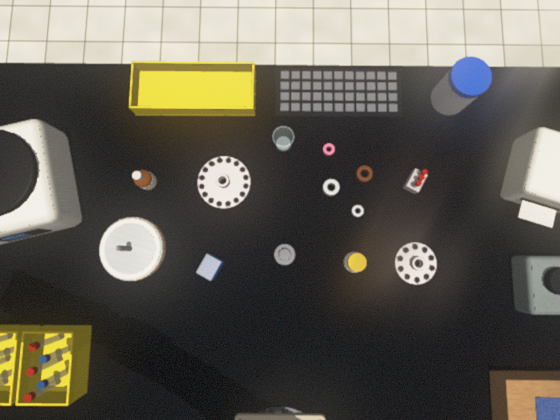

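View pics/scene0.png

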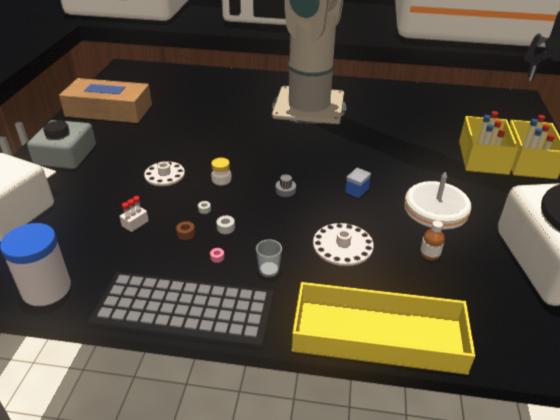

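The top view shows the wide tray at (223,182), drive (132,249), narrow tray (416,263), cap (285,254) and the larger white ring, the spacer, at (331,187). Decoys are the small white ring (358,211), the brown one (364,173) and the pink one (329,149). Next I'll measure these in both views.

```bash
cat > h.py <<'E'
import numpy as np, cv2
from cell import ctrl
def ray(cal,u,v,z):
    R,t=np.array(cal["R"]),np.array(cal["t"])
    d=R.T@np.array([(u-cal["cx"])/cal["fx"],(v-cal["cy"])/cal["fy"],1]); c=-R.T@t
    return (c+d*(z-c[2])/d[2])[:2]
def proj(cal,X):
    p=np.array(cal["R"])@X+np.array(cal["t"]); return cal["fx"]*p[0]/p[2]+cal["cx"],cal["fy"]*p[1]/p[2]+cal["cy"]
def circ(cal,pts,z):
    "least-squares circle of pixels cast on plane z"
    P=np.array([ray(cal,u,v,z) for u,v in pts]); A=np.c_[2*P,np.ones(len(P))]
    s=np.linalg.lstsq(A,(P**2).sum(1),rcond=None)[0]; return s[:2],np.sqrt(s[2]+s[0]**2+s[1]**2)
E
cat > m.py <<'E'
from h import *
# name: (top px, scene px, plane height)
O={"wide":((210,182),(320,245),8),"narrow":((403,263),(150,174),8),"spacer":((325,187),(220,222),22),"small":((358,206),(204,205),18),"drive":((120,262),(425,205),30)}
for cam in("top","scene"):
    im=cv2.imread(f"pics/{cam}0.png"); cal=ctrl.get_calibration(cam); hsv=cv2.cvtColor(im,cv2.COLOR_BGR2HSV)
    m=((hsv[...,2]>120)&(hsv[...,1]<70)).astype(np.uint8)
    n,L,st,_=cv2.connectedComponentsWithStats(m)
    for k,(a,b,z) in O.items():
        u,v=a if cam=="top" else b
        w=L[v-6:v+7,u-6:u+7]; w=w[w>0]
        if not len(w): print(cam,k,"none");continue
        l=np.bincount(w).argmax(); c=max(cv2.findContours((L==l).astype(np.uint8),0,1)[0],key=cv2.contourArea)
        c=cv2.convexHull(c)[:,0]; 
        print(cam,k,st[l],*[np.round(q,1) for q in circ(cal,c,z)])
def crop(n,u,v,r=30):
    im=cv2.imread(f"pics/{n}0.png")[v-r:v+r,u-r:u+r]; return cv2.resize(im,(260,260),interpolation=cv2.INTER_CUBIC)
cv2.imwrite("pics/c0.png",np.vstack([np.hstack([crop("top",132,249,40),crop("top",285,254,20),crop("top",331,187,20)]),np.hstack([crop("scene",437,195,40),crop("scene",286,185,20),crop("scene",226,222,20)])]))
E
python3 m.py
```

```text
top wide [ 197  156   54   53 1985] [639.6 140.4] 65.5
top narrow [ 395  242   42   43 1225] [ 446.2 -321.8] 50.4
top spacer [323 179  17  17 187] [ 626.5 -120.4] 20.2
top small [352 205  12  12 103] [ 570.4 -183.9] 14.6
top drive [  99  217   65   64 3235] [475.9 348.7] 75.0
scene wide [ 313  223   61   43 1809] [640.6 142.6] 66.6
scene narrow [144 161  41  24 709] [ 446.  -320.8] 52.2
scene spacer [216 215  19  18 236] [ 634.3 -116.8] 25.3
scene small [198 201  12  12 109] [ 577.5 -180.8] 18.4
scene drive [ 406  181   65   51 2296] [494.9 351.4] 85.5
```

View pics/c0.png

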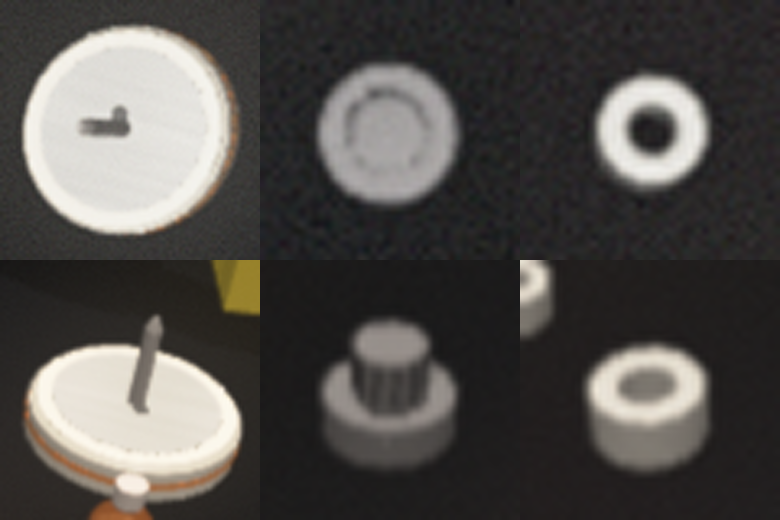

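```bash
python3 - <<'E'
from h import *
T,S=ctrl.get_calibration("top"),ctrl.get_calibration("scene")
print("tip top",ray(T,117.8,248,102),"tip scene",ray(S,444.1,172.8,102),"base",ray(T,129.5,248,30))
print("cap",ray(T,284.7,254.5,18),ray(S,286,177.8,40),"spacer S",ray(S,225.7,221.1,22))
for n,a,z in(("bottle",(138,176),85),("beaker",(283,130),60),("jar",(356,262),55),("tipbox",(209,267),49),("tubes",(418,178),55)): print(n,ray(T,*a,z))
E
```

```text
tip top [475.01741782 348.40356779] tip scene [474.07906245 353.56742844] base [476.42380354 351.8029912 ]
cap [463.79775885 -10.43760086] [464.06060139  -6.47403644] spacer S [ 626.58075622 -117.54563351]
bottle [636.39143356 320.50277127]
beaker [754.12779318  -4.43195029]
jar [ 447.90201233 -171.88309338]
tipbox [434.4054716  161.32223487]
tubes [ 642.41187414 -319.702474  ]
```

```bash
python3 -m pendant '[[0.18,-0.22,0,0,0,0,1],[0.18,-0.22,0,0,0,0,1],[0.18,-0.22,0,0,0,0,1],[0.18,-0.22,0,0,0,0,1],[0.18,-0.22,0,0,0,0,1],[0.18,-0.22,0,0,0,0,1],[0.18,-0.22,0,0,0,0,1],[0.18,-0.22,0,0,0,0,1]]'
python3 -m pendant '[[0.185,-0.227,0,0,0,0,1],[0.185,-0.227,0,0,0,0,1],[0.185,-0.227,0,0,0,0,1],[0.185,-0.227,0,0,0,0,1],[0.185,-0.227,0,0,0,0,1],[0.185,-0.227,0,0,0,0,1],[0.185,-0.227,0,0,0,0,1],[0.185,-0.227,0,0,0,0,1]]'
python3 - <<'E'
from h import *
C=ctrl.get_calibration("wrist");print(ctrl.read_state()["eef_pos"],C)
im=ctrl.get_image("wrist")
for p in((640,141.5,8),(640,141.5,32)):print(proj(C,np.array(p)))
cv2.imwrite("pics/w1.png",im)
E
```

```text
clock: 0.9
eef_pos: [455.9, 367.9, 231.0]
tool_rot: [-3.141, -0.001, 2.701]
force: [-0.4, 0.6, 0.4]
width: 85.0
clock: 1.7
eef_pos: [640.2, 142.7, 230.6]
tool_rot: [3.141, -0.002, 2.704]
force: [-0.1, 1.6, 0.0]
width: 85.6
[640.23203044 142.73050466 230.60725603] {'fx': 377.3549806019285, 'fy': 377.3549806019285, 'cx': 280.64924618099394, 'cy': 207.47399112012022, 'R': array([[ 4.23462130e-01,  9.05913659e-01,  5.16806358e-04],
       [ 8.70365561e-01, -4.07003563e-01,  2.77149579e-01],
       [ 2.51283932e-01, -1.16912541e-01, -9.60826646e-01]]), 't': array([-400.63490278, -534.24876604,  233.40430405])}
(np.float64(279.192618376316), np.float64(174.23723576141288))
(np.float64(279.10929148147517), np.float64(179.26287192823457))
```

View pics/w1.png

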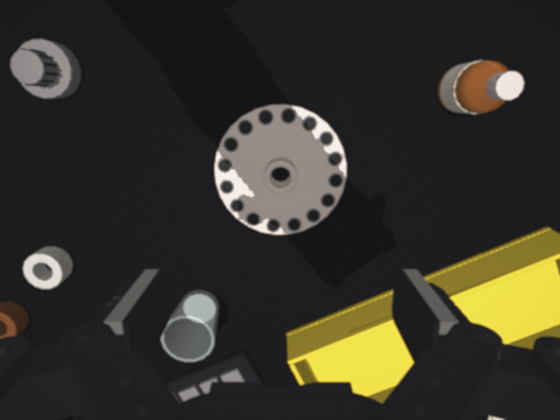

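Wrist view: the tray's plate is at (281,169) and its hub at (281,174), close to the prediction of (279,174). I'll refine that with a circle fit, then descend.

```bash
cat >> h.py <<'E'
def blob(im,cal,X,z,thr=80,sat=80):
    "circle of the bright grey blob near X in an image, cast on plane z"
    u,v=np.int32(np.round(proj(cal,np.array([*X,z])))); hsv=cv2.cvtColor(im,cv2.COLOR_BGR2HSV)
    m=((hsv[...,2]>thr)&(hsv[...,1]<sat)).astype(np.uint8); n,L=cv2.connectedComponents(m)
    w=L[max(v-25,0):v+26,max(u-25,0):u+26]; l=np.bincount(w[w>0]).argmax()
    c=max(cv2.findContours((L==l).astype(np.uint8),0,1)[0],key=cv2.contourArea)
    return circ(cal,cv2.convexHull(c)[:,0],z)
E
python3 - <<'E'
from h import *
C=ctrl.get_calibration("wrist");im=cv2.imread("pics/w1.png")
print(blob(im,C,(640,141.5),8))
E
```

```text
(array([637.79589037, 144.89899517]), np.float64(65.20116463716292))
```

```bash
python3 -m pendant '[[-0.001,0.001,-0.05,0,0,0,1],[-0.001,0.001,-0.1,0,0,0,1],[-0.001,0.001,-0.15,0,0,0,1],[-0.001,0.001,-0.18,0,0,0,1],[-0.001,0.001,-0.2,0,0,0,1],[-0.001,0.001,-0.21,0,0,0,1],[-0.001,0.001,-0.217,0,0,0,1],[-0.001,0.001,-0.217,0,0,0,1]]'
python3 -m pendant '[[0,0,0,0,0,0,-0.2],[0,0,0,0,0,0,-1],[0,0,0,0,0,0,-1],[0,0,0,0,0,0,-1],[0,0,0,0,0,0,-1],[0,0,0,0,0,0,-1],[0,0,0,0,0,0,-1],[0,0,0,0,0,0,-1]]'
```

```text
clock: 2.55
eef_pos: [639.2, 144.1, 14.3]
tool_rot: [3.141, -0.001, 2.705]
force: [-0.7, -0.3, 0.0]
width: 85.8
clock: 3.35
eef_pos: [640.1, 142.6, 15.5]
tool_rot: [3.141, 0.001, 2.704]
force: [-1.6, -0.7, 5.6]
width: 30.0
```

```bash
python3 -m pendant '[[0,0,0.02,0,0,0,-1],[0,0,0.05,0,0,0,-1],[0,0,0.09,0,0,0,-1],[0,0,0.13,0,0,0,-1],[0,0,0.15,0,0,0,-1],[-0.02,0.025,0.15,0,0,0,-1],[-0.04,0.05,0.15,0,0,0,-1],[-0.06,0.075,0.15,0,0,0,-1]]'
python3 -m pendant '[[-0.02,0.025,0,0,0,0,-1],[-0.04,0.05,0,0,0,0,-1],[-0.06,0.075,0,0,0,0,-1],[-0.08,0.1,0,0,0,0,-1],[-0.095,0.12,0,0,0,0,-1],[-0.105,0.132,0,0,0,0,-1],[-0.105,0.132,0,0,0,0,-1],[-0.105,0.132,0,0,0,0,-1]]'
python3 - <<'E'
from h import *
print(ctrl.read_state()["eef_pos"],ctrl.read_state()["width"])
a=ctrl.get_image("top");b=ctrl.get_image("scene");cv2.imwrite("pics/t2.png",a);cv2.imwrite("pics/s2.png",b)
C=ctrl.get_calibration("wrist");w=ctrl.get_image("wrist");cv2.imwrite("pics/w2.png",w)
cv2.imwrite("pics/c2.png",np.hstack([cv2.resize(a[190:310,60:220],(390,292),interpolation=2),cv2.resize(b[110:250,360:540],(390,292),interpolation=2)]))
cv2.imwrite("pics/c2.png",np.vstack([cv2.imread("pics/c2.png"),cv2.resize(w,(780,585))[0:300]]))
E
```

```text
clock: 4.15
eef_pos: [578.3, 218.1, 164.2]
tool_rot: [-3.141, -0.001, 2.703]
force: [-1.0, 0.6, -3.5]
width: 30.2
clock: 4.95
eef_pos: [475.3, 348.4, 164.2]
tool_rot: [-3.141, 0.001, 2.703]
force: [1.2, -1.0, -3.4]
width: 30.0
[475.32803064 348.43045581 164.21528664] 30.043714679992593
```

View pics/c2.png

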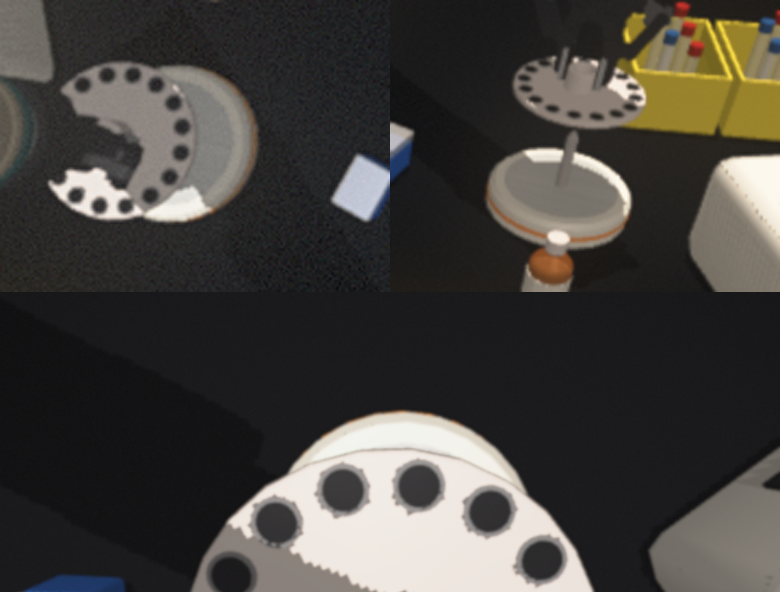

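The tray is level in the fingers with the spindle tip below it. I'll fit a circle to the well marks to get the hub's true axis.

```bash
python3 - <<'E'
from h import *
z=157
for n,f,box in(("top","t2",(78,212,142,285)),("scene","s2",(415,130,490,175))):
    C=ctrl.get_calibration(n);im=cv2.imread(f"pics/{f}.png");g=cv2.cvtColor(im,6)
    x0,y0,x1,y1=box;s=4
    G=cv2.resize(g[y0:y1,x0:x1],None,fx=s,fy=s,interpolation=2)
    # closing minus image: small dark marks
    bh=cv2.morphologyEx(G,cv2.MORPH_BLACKHAT,np.ones((37,37)));m=(bh>45).astype(np.uint8)
    N,L,st,ce=cv2.connectedComponentsWithStats(m)
    P=[( (c[0]+.5)/s-.5+x0,(c[1]+.5)/s-.5+y0) for c,q in zip(ce[1:],st[1:]) if 100<q[4]<900 and .4<q[2]/q[3]<2.5]
    c=np.array([ray(C,*p,z) for p in P])
    # robust: keep points at consistent radius
    k=np.abs(np.hypot(*(c-[475.3,349]).T)-53)<8;P=[p for p,q in zip(P,k) if q]
    cc,r=circ(C,P,z);res=np.hypot(*(c[k]-cc).T)-r
    print(n,len(P),cc,r,np.abs(res).max())
C=ctrl.get_calibration("scene");print(blob(cv2.imread("pics/s2.png"),C,(475.3,349),z-4,100))
T=ctrl.get_calibration("top")
E
```

```text
top 12 [475.75525034 346.55485248] 54.91734561485177 1.7953186611584542
scene 13 [476.12186511 347.67600982] 53.04831647643591 7.242390182543055
(array([471.74710289, 349.66242173]), np.float64(68.51426252908752))
```

```bash
python3 -m pendant '[[0,0.001,-0.015,0,0,0,-1],[0,0.001,-0.03,0,0,0,-1],[0,0.001,-0.04,0,0,0,-1],[0,0.001,-0.047,0,0,0,-1],[0,0.001,-0.052,0,0,0,-1],[0,0.001,-0.057,0,0,0,-1],[0,0.001,-0.06,0,0,0,-1],[0,0.001,-0.06,0,0,0,-1]]'
```

```text
clock: 5.9
eef_pos: [474.5, 350.7, 104.1]
tool_rot: [-3.141, -0.0, 2.704]
force: [-0.4, -0.6, -2.3]
width: 30.0
```

The spindle tip is inside the bore with no contact, so I'll continue down.

```bash
python3 -m pendant '[[0,0,-0.01,0,0,0,-1],[0,0,-0.02,0,0,0,-1],[0,0,-0.03,0,0,0,-1],[0,0,-0.04,0,0,0,-1],[0,0,-0.047,0,0,0,-1],[0,0,-0.052,0,0,0,-1],[0,0,-0.055,0,0,0,-1],[0,0,-0.055,0,0,0,-1]]'
```

```text
clock: 6.7
eef_pos: [474.4, 350.6, 48.9]
tool_rot: [-3.141, -0.0, 2.704]
force: [-0.4, 0.1, -2.5]
width: 30.1
```

```bash
python3 -m pendant '[[0,0,-0.001,0,0,0,-1],[0,0,-0.002,0,0,0,-1],[0,0,-0.003,0,0,0,-1],[0,0,-0.004,0,0,0,-1],[0,0,-0.004,0,0,0,-1]]'
```

```text
clock: 7.2
eef_pos: [474.7, 350.9, 45.6]
tool_rot: [3.141, 0.0, 2.704]
force: [0.3, -0.3, -1.4]
width: 29.6
```

```bash
python3 -m pendant '[[0,0,-0.001,0,0,0,-1],[0,0,-0.0015,0,0,0,-1],[0,0,-0.0015,0,0,0,-1]]'
```

```text
clock: 7.5
eef_pos: [474.7, 350.9, 45.5]
tool_rot: [3.141, 0.0, 2.704]
force: [-2.4, -2.0, 10.7]
width: 30.3
```

Seated, with 10.7 N of contact force. Next: release, lift, and look.

```bash
python3 -m pendant '[[0,0,0,0,0,0,-0.2],[0,0,0,0,0,0,0],[0,0,0,0,0,0,0.2],[0,0,0,0,0,0,0.2],[0,0,0.03,0,0,0,0.2],[0,0,0.07,0,0,0,0.2],[0,0,0.11,0,0,0,0.2],[0,0,0.14,0,0,0,0.2]]'
python3 -m pendant '[[0.03,-0.09,0,0,0,0,1],[0.06,-0.18,0,0,0,0,1],[0.06,-0.18,0,0,0,0,1],[0.06,-0.18,0,0,0,0,1],[0.06,-0.18,0,0,0,0,1]]'
python3 - <<'E'
from h import *
print(ctrl.read_state()["eef_pos"],ctrl.read_state()["width"])
a=ctrl.get_image("top");b=ctrl.get_image("scene");cv2.imwrite("pics/t3.png",a);cv2.imwrite("pics/s3.png",b)
cv2.imwrite("pics/c3.png",np.hstack([cv2.resize(a[190:310,60:220],(390,292),interpolation=2),cv2.resize(b[110:250,360:540],(390,292),interpolation=2)]))
z=38
for n,f,box in(("top","t3",(95,212,170,285)),("scene","s3",(405,175,475,230))):
    C=ctrl.get_calibration(n);im=cv2.imread(f"pics/{f}.png");g=cv2.cvtColor(im,6)
    x0,y0,x1,y1=box;s=4
    G=cv2.resize(g[y0:y1,x0:x1],None,fx=s,fy=s,interpolation=2)
    bh=cv2.morphologyEx(G,cv2.MORPH_BLACKHAT,np.ones((31,31)));m=(bh>45).astype(np.uint8)
    N,L,st,ce=cv2.connectedComponentsWithStats(m)
    P=[( (c[0]+.5)/s-.5+x0,(c[1]+.5)/s-.5+y0) for c,q in zip(ce[1:],st[1:]) if 60<q[4]<900 and .4<q[2]/q[3]<2.5]
    c=np.array([ray(C,*p,z) for p in P]);k=np.abs(np.hypot(*(c-[475.3,350]).T)-54)<7;P=[p for p,q in zip(P,k) if q]
    cc,r=circ(C,P,z);print(n,len(P),cc,r,np.abs(np.hypot(*(c[k]-cc).T)-r).max())
E
```

```text
clock: 8.3
eef_pos: [475.1, 351.1, 186.1]
tool_rot: [3.14, 0.001, 2.704]
force: [1.1, 0.0, -0.9]
width: 51.2
clock: 8.8
eef_pos: [536.8, 162.4, 183.9]
tool_rot: [-3.138, 0.003, 2.693]
force: [-0.1, -0.3, 0.0]
width: 85.3
[536.83414521 162.42773021 183.91257626] 85.34724133012716Traceback (most recent call last):
  File "<stdin>", line 13, in <module>
ValueError: operands could not be broadcast together with shapes (0,) (2,)
```

View pics/c3.png

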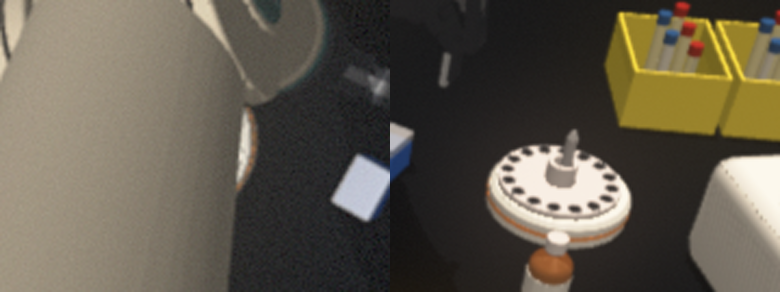

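The wide tray is flat on the drive. Next is the spacer.

```bash
python3 -m pendant '[[0.015,-0.045,0,0,0,0,0.5],[0.03,-0.09,0,0,0,0,0.5],[0.045,-0.135,0,0,0,0,0.5],[0.06,-0.18,0,0,0,0,0.5],[0.075,-0.225,0,0,0,0,0.5],[0.085,-0.265,0,0,0,0,0.5],[0.091,-0.29,0,0,0,0,0.5],[0.091,-0.29,0,0,0,0,0.5]]'
python3 -m pendant '[[0,0,0,0,0,0,0.5],[0,0,0,0,0,0,0.5],[0,0,0,0,0,0,0.5]]'
python3 - <<'E'
from h import *
print(ctrl.read_state()["eef_pos"])
C=ctrl.get_calibration("wrist");w=ctrl.get_image("wrist");cv2.imwrite("pics/w4.png",w)
a=ctrl.get_image("top");b=ctrl.get_image("scene");cv2.imwrite("pics/t4.png",a);cv2.imwrite("pics/s4.png",b)
print(proj(C,np.array([626.5,-119,22])))
try: print(blob(w,C,(626.5,-119),22))
except Exception as e: print(e)
c1=cv2.resize(a[225:275,100:160],(360,300),interpolation=2);c2=cv2.resize(b[165:235,400:484],(360,300),interpolation=2)
cv2.imwrite("pics/c4.png",np.hstack([c1,c2,]))
cv2.imwrite("pics/c4.png",np.vstack([cv2.imread("pics/c4.png"),cv2.resize(w,(720,540))[:300]]))
E
```

```text
clock: 9.7
eef_pos: [626.1, -123.3, 183.5]
tool_rot: [-3.139, 0.002, 2.699]
force: [-0.6, -0.1, -0.6]
width: 64.5
clock: 10.0
eef_pos: [625.6, -116.5, 183.8]
tool_rot: [3.141, -0.001, 2.707]
force: [-0.6, -0.2, 0.9]
width: 64.0
[ 625.62281334 -116.53039465  183.76624647]
(np.float64(278.00926961441684), np.float64(190.00815309268282))
(array([ 624.40268904, -118.12601993]), np.float64(21.463203612822433))
```

View pics/c4.png

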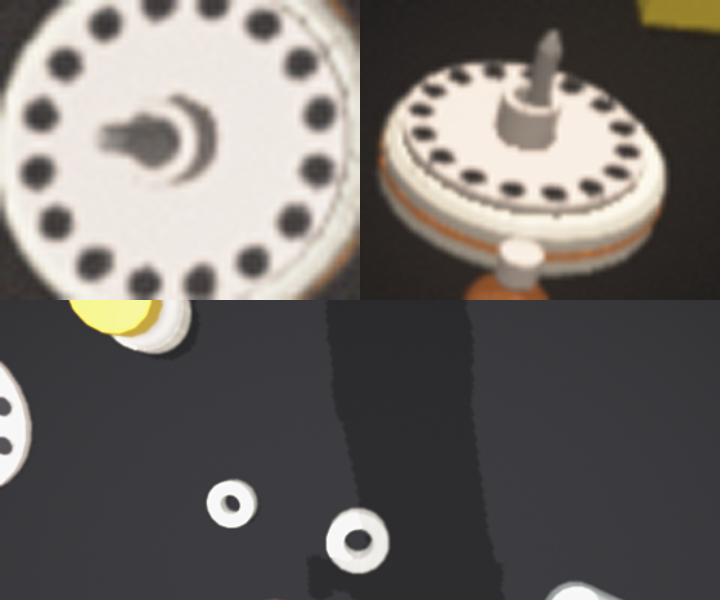

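```bash
python3 - <<'E'
from h import *
z=38
for n,box in(("top",(95,212,170,285)),("scene",(400,175,480,225))):
    C=ctrl.get_calibration(n);g=cv2.imread(f"pics/{n[0]}4.png",0)
    x0,y0,x1,y1=box;s=4
    G=cv2.resize(g[y0:y1,x0:x1],None,fx=s,fy=s,interpolation=2)
    m=(cv2.morphologyEx(G,cv2.MORPH_BLACKHAT,np.ones((41,41)))>50).astype(np.uint8)
    N,L,st,ce=cv2.connectedComponentsWithStats(m)
    P=[((c[0]+.5)/s-.5+x0,(c[1]+.5)/s-.5+y0) for c,q in zip(ce[1:],st[1:]) if 60<q[4]<1200]
    c=np.array([ray(C,*p,z) for p in P]);k=np.abs(np.hypot(*(c-[475.3,348.5]).T)-54)<6;P=[p for p,q in zip(P,k) if q]
    cc,r=circ(C,P,z);print(n,len(P),cc,r,np.abs(np.hypot(*(c[k]-cc).T)-r).max())
S=ctrl.get_calibration("scene")
u,v=400+541/4.286,165+96/4.286
print("spindle axis scene at z62",ray(S,u,v,62),"hub ctr",ray(S,400+528/4.286,165+97/4.286,62))
T=ctrl.get_calibration("top")
for X in((476,348.7),(476,352)):
  for z in(62,102):print(X,z,"top px in crop",(np.array(proj(T,np.array([*X,z])))-[100,225])*6, "scene crop",(np.array(proj(S,np.array([*X,z])))-[400,165])*4.286)
E
```

```text
top 16 [475.67512605 348.80094485] 54.936899467463455 0.9713908790538284
scene 7 [473.07405802 351.49691501] 55.080629565170504 0.43898660284379076
spindle axis scene at z62 [441.75395128 550.36479736] hub ctr [443.89531052 543.16265712]
(476, 348.7) 62 top px in crop [151.49290187 137.48863014] scene crop [164.86411231  96.45246159]
(476, 348.7) 102 top px in crop [106.14635992 135.23553734] scene crop [179.89937485  34.5906187 ]
(476, 352) 62 top px in crop [142.69352441 137.43022558] scene crop [171.14434257  97.04840692]
(476, 352) 102 top px in crop [ 96.92983174 135.17434982] scene crop [186.31565108  35.18124037]
```

```bash
python3 -m pendant '[[0,-0.002,-0.04,0,0,0,0.5],[0,-0.002,-0.08,0,0,0,0.5],[0,-0.002,-0.12,0,0,0,0.5],[0,-0.002,-0.145,0,0,0,0.5],[0,-0.002,-0.16,0,0,0,0.5],[0,-0.002,-0.17,0,0,0,0.5],[0,-0.002,-0.177,0,0,0,0.5],[0,-0.002,-0.177,0,0,0,0.5]]'
python3 -m pendant '[[0,0,0,0,0,0,-0.2],[0,0,0,0,0,0,-1],[0,0,0,0,0,0,-1],[0,0,0,0,0,0,-1],[0,0,0,0,0,0,-1],[0,0,0,0,0,0,-1]]'
python3 -m pendant '[[0,0,0.02,0,0,0,-1],[0,0,0.06,0,0,0,-1],[0,0,0.1,0,0,0,-1],[0,0,0.14,0,0,0,-1],[0,0,0.15,0,0,0,-1],[-0.01,0.03,0.15,0,0,0,-1],[-0.02,0.07,0.15,0,0,0,-1],[-0.03,0.11,0.15,0,0,0,-1]]'
```

```text
clock: 10.95
eef_pos: [625.8, -121.3, 6.9]
tool_rot: [3.141, 0.0, 2.704]
force: [-0.7, 0.0, 0.1]
width: 64.2
clock: 11.55
eef_pos: [626.6, -121.4, 8.6]
tool_rot: [3.141, 0.002, 2.704]
force: [-1.0, 0.6, 6.6]
width: 37.1
clock: 12.35
eef_pos: [594.8, -10.7, 156.8]
tool_rot: [3.142, -0.0, 2.702]
force: [0.6, 1.7, -0.1]
width: 37.5
```

```bash
python3 -m pendant '[[-0.013,0.04,0,0,0,0,-1],[-0.027,0.08,0,0,0,0,-1],[-0.04,0.12,0,0,0,0,-1],[-0.053,0.16,0,0,0,0,-1],[-0.067,0.2,0,0,0,0,-1],[-0.08,0.24,0,0,0,0,-1],[-0.093,0.28,0,0,0,0,-1],[-0.1,0.31,0,0,0,0,-1]]'
python3 -m pendant '[[-0.01,0.03,0,0,0,0,-1],[-0.018,0.05,0,0,0,0,-1],[-0.02,0.053,0,0,0,0,-1],[-0.02,0.053,0,0,0,0,-1],[-0.02,0.053,0,0,0,0,-1]]'
python3 -m pendant '[[0,0,0,0,0,0,-1],[0,0,0,0,0,0,-1],[0,0,0,0,0,0,-1]]'
```

```text
clock: 13.15
eef_pos: [493.4, 301.9, 156.6]
tool_rot: [3.141, -0.002, 2.707]
force: [0.5, 0.1, -0.8]
width: 37.5
clock: 13.65
eef_pos: [476.2, 349.8, 156.7]
tool_rot: [-3.14, 0.001, 2.702]
force: [1.0, -0.3, -1.1]
width: 37.4
clock: 13.95
eef_pos: [476.0, 350.9, 156.9]
tool_rot: [-3.141, 0.0, 2.702]
force: [0.6, 0.2, -0.7]
width: 37.4
```

```bash
python3 -m pendant '[[0,0.0015,-0.015,0,0,0,-1],[0,0.0015,-0.028,0,0,0,-1],[0,0.0015,-0.036,0,0,0,-1],[0,0.0015,-0.036,0,0,0,-1],[0,0.0015,-0.036,0,0,0,-1]]'
python3 - <<'E'
from h import *
print(ctrl.read_state()["eef_pos"])
a=ctrl.get_image("top");b=ctrl.get_image("scene");cv2.imwrite("pics/s5.png",b);cv2.imwrite("pics/t5.png",a)
cv2.imwrite("pics/c5.png",np.hstack([cv2.resize(a[225:275,90:150],(360,300),interpolation=2),cv2.resize(b[135:205,400:484],(360,300),interpolation=2)]))
E
```

```text
clock: 14.45
eef_pos: [475.6, 353.1, 120.7]
tool_rot: [-3.141, -0.0, 2.704]
force: [0.4, -0.5, -0.9]
width: 37.1
[475.60859847 353.12611702 120.6905098 ]
```

View pics/c5.png

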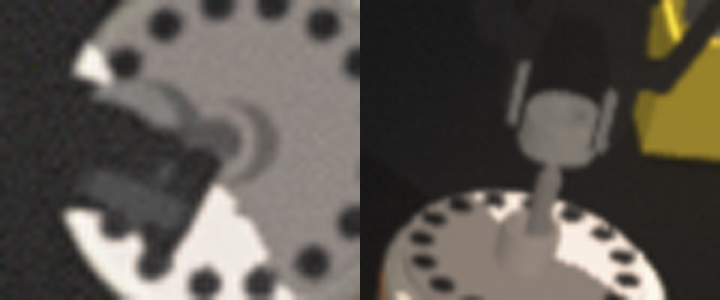

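The spacer is centred above the tip to within about 2 mm, so I'll descend.

```bash
python3 -m pendant '[[0,0.001,-0.008,0,0,0,-1],[0,0.001,-0.016,0,0,0,-1],[0,0.001,-0.024,0,0,0,-1],[0,0.001,-0.032,0,0,0,-1],[0,0.001,-0.039,0,0,0,-1],[0,0.001,-0.044,0,0,0,-1],[0,0.001,-0.047,0,0,0,-1],[0,0.001,-0.047,0,0,0,-1]]'
```

```text
clock: 15.35
eef_pos: [475.4, 354.1, 73.3]
tool_rot: [-3.141, -0.0, 2.704]
force: [-0.1, -0.1, -1.0]
width: 37.4
```

```bash
python3 -m pendant '[[0,0,-0.001,0,0,0,-1],[0,0,-0.002,0,0,0,-1],[0,0,-0.003,0,0,0,-1],[0,0,-0.003,0,0,0,-1]]'; python3 -m pendant '[[0,0,-0.0007,0,0,0,-1],[0,0,-0.0014,0,0,0,-1],[0,0,-0.0014,0,0,0,-1]]'
```

```text
clock: 15.75
eef_pos: [475.5, 354.2, 70.8]
tool_rot: [3.142, -0.0, 2.704]
force: [0.8, -0.1, -0.1]
width: 37.5
clock: 16.05
eef_pos: [475.6, 354.3, 70.5]
tool_rot: [3.141, 0.0, 2.704]
force: [-1.6, -1.4, 6.8]
width: 37.5
```

```bash
python3 -m pendant '[[0,0,0,0,0,0,-0.1],[0,0,0,0,0,0,0.2],[0,0,0,0,0,0,0.4],[0,0,0,0,0,0,0.4],[0,0,0.03,0,0,0,0.4],[0,0,0.07,0,0,0,0.4],[0,0,0.11,0,0,0,0.4],[0,0,0.13,0,0,0,0.4]]'
python3 -m pendant '[[0.01,-0.04,0,0,0,0,0.6],[0.02,-0.085,0,0,0,0,0.6],[0.03,-0.13,0,0,0,0,0.6],[0.04,-0.175,0,0,0,0,0.6],[0.04,-0.22,0,0,0,0,0.6],[0.04,-0.265,0,0,0,0,0.6],[0.04,-0.31,0,0,0,0,0.6],[0.04,-0.355,0,0,0,0,0.6]]'
python3 -m pendant '[[0,-0.045,0,0,0,0,0.6],[-0.01,-0.09,0,0,0,0,0.6],[-0.02,-0.135,0,0,0,0,0.6],[-0.03,-0.18,0,0,0,0,0.6],[-0.045,-0.225,0,0,0,0,0.6],[-0.06,-0.27,0,0,0,0,0.6],[-0.07,-0.305,0,0,0,0,0.6],[-0.07,-0.315,0,0,0,0,0.6]]'
python3 -m pendant '[[0,0,0,0,0,0,0.6],[0,0,0,0,0,0,0.6],[0,0,0,0,0,0,0.6],[0,0,0,0,0,0,0.6]]'
python3 - <<'E'
from h import *
print(ctrl.read_state()["eef_pos"])
C=ctrl.get_calibration("wrist");w=ctrl.get_image("wrist");cv2.imwrite("pics/w6.png",w)
a=ctrl.get_image("top");b=ctrl.get_image("scene");cv2.imwrite("pics/t6.png",a);cv2.imwrite("pics/s6.png",b)
print(proj(C,np.array([446,-321,8])))
try: print(blob(w,C,(446,-321),8))
except Exception as e: print(e)
c1=cv2.resize(a[225:275,90:150],(360,300),interpolation=2);c2=cv2.resize(b[155:225,400:484],(360,300),interpolation=2)
cv2.imwrite("pics/c6.png",np.vstack([np.hstack([c1,c2]),cv2.resize(w,(720,540))[:300]]))
E
```

```text
clock: 16.85
eef_pos: [476.9, 355.1, 202.8]
tool_rot: [3.137, 0.002, 2.704]
force: [-0.0, 0.5, 0.7]
width: 59.5
clock: 17.65
eef_pos: [515.3, -2.5, 199.4]
tool_rot: [3.142, 0.0, 2.704]
force: [-0.0, 0.3, 0.6]
width: 68.1
clock: 18.45
eef_pos: [442.7, -321.2, 199.4]
tool_rot: [-3.138, 0.0, 2.696]
force: [-0.1, 0.2, 0.7]
width: 68.4
clock: 18.85
eef_pos: [446.3, -314.0, 199.4]
tool_rot: [3.141, -0.0, 2.707]
force: [0.1, -0.6, 0.1]
width: 68.5
[ 446.31655075 -313.97863976  199.37650948]
(np.float64(273.13445240420646), np.float64(183.18320723685855))
(array([ 444.57357759, -321.17021638]), np.float64(50.91042243215927))
```

View pics/c6.png

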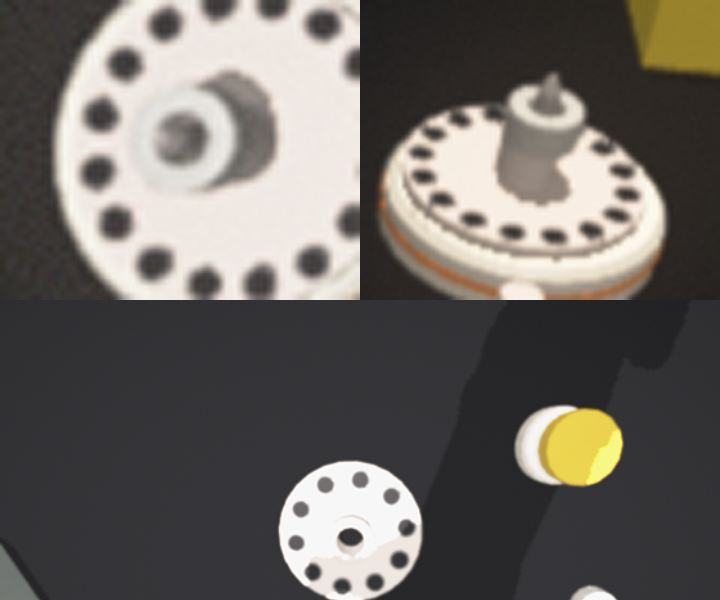

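```bash
python3 -m pendant '[[0,-0.005,-0.04,0,0,0,0.3],[0,-0.005,-0.08,0,0,0,0.3],[0,-0.005,-0.11,0,0,0,0.3],[0,-0.005,-0.13,0,0,0,0.3],[0,-0.005,-0.14,0,0,0,0.3],[0,-0.005,-0.14,0,0,0,0.3],[0,-0.005,-0.14,0,0,0,0.3],[0,-0.005,-0.14,0,0,0,0.3]]'
```

```text
clock: 19.8
eef_pos: [446.4, -321.3, 60.7]
tool_rot: [-3.141, 0.002, 2.704]
force: [0.4, 0.3, 0.1]
width: 55.3
```

```bash
python3 -m pendant '[[0,0,-0.02,0,0,0,0.3],[0,0,-0.035,0,0,0,0.3],[0,0,-0.043,0,0,0,0.3],[0,0,-0.047,0,0,0,0.3],[0,0,-0.047,0,0,0,0.3]]'
python3 -m pendant '[[0,0,0,0,0,0,-0.2],[0,0,0,0,0,0,-1],[0,0,0,0,0,0,-1],[0,0,0,0,0,0,-1],[0,0,0,0,0,0,-1],[0,0,0,0,0,0,-1]]'
python3 -m pendant '[[0,0,0.02,0,0,0,-1],[0,0,0.05,0,0,0,-1],[0,0,0.09,0,0,0,-1],[0,0,0.13,0,0,0,-1],[0,0,0.16,0,0,0,-1],[0.01,0.03,0.17,0,0,0,-1],[0.02,0.07,0.17,0,0,0,-1],[0.03,0.11,0.17,0,0,0,-1]]'
```

```text
clock: 20.3
eef_pos: [445.4, -320.7, 12.1]
tool_rot: [3.141, -0.001, 2.704]
force: [0.1, -0.4, -0.5]
width: 55.8
clock: 20.9
eef_pos: [446.0, -321.1, 13.3]
tool_rot: [-3.141, 0.001, 2.704]
force: [-0.4, 0.4, 6.3]
width: 29.6
clock: 21.7
eef_pos: [475.7, -209.9, 182.9]
tool_rot: [3.141, 0.001, 2.702]
force: [1.1, -0.0, -2.6]
width: 29.8
```

```bash
python3 -m pendant '[[0,0.045,0,0,0,0,-1],[0.01,0.09,0,0,0,0,-1],[0.015,0.135,0,0,0,0,-1],[0.02,0.18,0,0,0,0,-1],[0.02,0.225,0,0,0,0,-1],[0.02,0.27,0,0,0,0,-1],[0.02,0.315,0,0,0,0,-1],[0.02,0.36,0,0,0,0,-1]]'
python3 -m pendant '[[-0.005,0.045,0,0,0,0,-1],[-0.01,0.09,0,0,0,0,-1],[-0.015,0.13,0,0,0,0,-1],[-0.02,0.165,0,0,0,0,-1],[-0.02,0.19,0,0,0,0,-1],[-0.02,0.202,0,0,0,0,-1],[-0.02,0.204,0,0,0,0,-1],[-0.02,0.204,0,0,0,0,-1]]'
python3 -m pendant '[[0,0,-0.015,0,0,0,-1],[0,0,-0.03,0,0,0,-1],[0,0,-0.042,0,0,0,-1],[0,0,-0.042,0,0,0,-1],[0,0,-0.042,0,0,0,-1]]'
```

```text
clock: 22.5
eef_pos: [494.9, 151.0, 182.3]
tool_rot: [-3.141, -0.0, 2.704]
force: [0.6, 1.0, -1.4]
width: 29.6
clock: 23.3
eef_pos: [475.7, 351.6, 182.1]
tool_rot: [-3.14, 0.0, 2.703]
force: [1.1, -0.4, -1.6]
width: 29.3
clock: 23.8
eef_pos: [475.9, 352.3, 140.5]
tool_rot: [-3.141, 0.0, 2.702]
force: [0.7, 0.6, -1.6]
width: 29.8
```

```bash
python3 -m pendant '[[0,0.0015,-0.01,0,0,0,-1],[0,0.0015,-0.014,0,0,0,-1],[0,0.0015,-0.014,0,0,0,-1],[0,0.0015,-0.014,0,0,0,-1]]'
python3 - <<'E'
from h import *
print(ctrl.read_state()["eef_pos"])
a=ctrl.get_image("top");b=ctrl.get_image("scene")
cv2.imwrite("pics/c7.png",np.hstack([cv2.resize(a[215:275,80:152],(360,300),interpolation=2),cv2.resize(b[135:205,400:484],(360,300),interpolation=2)]))
S=ctrl.get_calibration("scene")
for z in(84,102,113,121,143):print(z,(np.array(proj(S,np.array([475.5,354,z])))-[400,135])*4.286+[360,0])
E
```

```text
clock: 24.2
eef_pos: [475.5, 354.8, 126.4]
tool_rot: [-3.141, -0.0, 2.704]
force: [-0.4, 0.1, -2.6]
width: 29.5
[475.51528159 354.76106722 126.36264253]
84 [543.1746042  191.74565272]
102 [550.11412559 163.59013885]
113 [554.41979087 146.12089107]
121 [557.58268789 133.28816299]
143 [566.42045355  97.43095903]
```

View pics/c7.png

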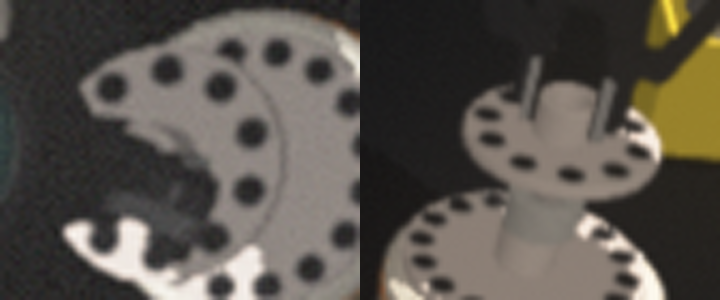

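Hub and spindle axis line up within about 1–2 mm. Lowering the narrow tray.

```bash
python3 -m pendant '[[0,-0.0005,-0.006,0,0,0,-1],[0,-0.0005,-0.012,0,0,0,-1],[0,-0.0005,-0.018,0,0,0,-1],[0,-0.0005,-0.022,0,0,0,-1],[0,-0.0005,-0.025,0,0,0,-1],[0,-0.0005,-0.026,0,0,0,-1],[0,-0.0005,-0.026,0,0,0,-1]]'
python3 -m pendant '[[0,0,-0.001,0,0,0,-1],[0,0,-0.002,0,0,0,-1],[0,0,-0.002,0,0,0,-1]]'
```

```text
clock: 25.0
eef_pos: [475.5, 354.2, 100.3]
tool_rot: [-3.141, -0.0, 2.704]
force: [0.6, 0.3, -2.1]
width: 29.5
clock: 25.3
eef_pos: [475.5, 354.2, 98.4]
tool_rot: [-3.142, -0.0, 2.704]
force: [0.2, -1.0, -1.5]
width: 29.3
```

```bash
python3 -m pendant '[[0,0,-0.001,0,0,0,-1],[0,0,-0.0015,0,0,0,-1],[0,0,-0.0015,0,0,0,-1]]'; python3 -m pendant '[[0,0,-0.001,0,0,0,-1],[0,0,-0.001,0,0,0,-1]]'
```

```text
clock: 25.6
eef_pos: [475.7, 354.3, 97.3]
tool_rot: [3.141, 0.0, 2.704]
force: [-1.6, -0.7, 2.3]
width: 29.6
clock: 25.8
eef_pos: [475.7, 354.3, 97.2]
tool_rot: [3.141, 0.0, 2.704]
force: [-1.6, -2.3, 10.1]
width: 29.7
```

```bash
python3 -m pendant '[[0,0,0,0,0,0,-0.2],[0,0,0,0,0,0,0],[0,0,0,0,0,0,0.2],[0,0,0,0,0,0,0.2],[0,0,0.03,0,0,0,0.2],[0,0,0.06,0,0,0,0.2],[0,0,0.09,0,0,0,0.2],[0,0,0.1,0,0,0,0.2]]'
python3 -m pendant '[[0.01,-0.045,0,0,0,0,0.2],[0.015,-0.09,0,0,0,0,0.2],[0.015,-0.135,0,0,0,0,0.2],[0.015,-0.18,0,0,0,0,0.2],[0.01,-0.225,0,0,0,0,0.2],[0,-0.27,0,0,0,0,0.2],[-0.005,-0.31,0,0,0,0,0.2],[-0.011,-0.34,0,0,0,0,0.2]]'
python3 -m pendant '[[0,-0.018,0,0,0,0,0.2],[0,-0.022,0,0,0,0,0.2],[0,-0.022,0,0,0,0,0.2],[0,-0.022,0,0,0,0,0.2],[0,-0.022,0,0,0,0,0.2],[0,-0.022,0,0,0,0,0.2]]'
python3 - <<'E'
from h import *
print(ctrl.read_state()["eef_pos"])
C=ctrl.get_calibration("wrist");w=ctrl.get_image("wrist");cv2.imwrite("pics/w8.png",w)
a=ctrl.get_image("top");b=ctrl.get_image("scene");cv2.imwrite("pics/t8.png",a);cv2.imwrite("pics/s8.png",b)
print([proj(C,np.array([464,-8.5,z])) for z in(18,40)])
try: print(blob(w,C,(464,-8.5),18,70))
except Exception as e: print(e)
c1=cv2.resize(a[215:275,80:152],(360,300),interpolation=2);c2=cv2.resize(b[145:215,400:484],(360,300),interpolation=2)
cv2.imwrite("pics/c8.png",np.vstack([np.hstack([c1,c2]),cv2.resize(w,(720,540))[:300]]))
E
```

```text
clock: 26.6
eef_pos: [477.0, 355.2, 198.8]
tool_rot: [3.137, 0.002, 2.704]
force: [0.7, 0.7, 1.0]
width: 50.9
clock: 27.4
eef_pos: [463.6, 11.3, 195.4]
tool_rot: [-3.14, -0.001, 2.701]
force: [0.8, -0.3, 0.3]
width: 51.7
clock: 28.0
eef_pos: [464.6, -6.6, 195.8]
tool_rot: [3.141, -0.0, 2.706]
force: [0.6, -0.5, 1.4]
width: 51.5
[464.59052029  -6.64339787 195.80201582]
[(np.float64(278.1912376155359), np.float64(183.82409719654203)), (np.float64(278.03349826663424), np.float64(189.75083683020418))]
(array([561.89063601, -52.71784769]), np.float64(328.48103149978436))
```

View pics/c8.png

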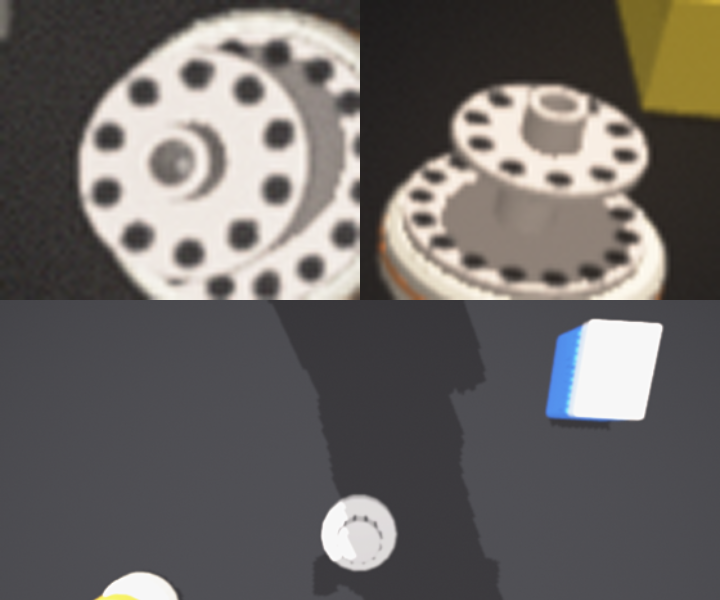

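```bash
python3 - <<'E'
from h import *
T,S,W=[ctrl.get_calibration(n) for n in("top","scene","wrist")]
print("cap wrist",ray(W,279.2,181.2,18),blob(cv2.imread("pics/w8.png"),W,(464,-8.5),18,130))
P=[(197,73),(249,89),(279,133),(277,189),(243,235),(189,253),(137,236),(106,191),(108,137),(144,91)]
print("narrow top",circ(T,[(x/5+80-.4,y/5+215-.4) for x,y in P],92))
h=[(475,84),(472,117)]
P=[(479,116),(476,145),(512,167),(559,180),(607,175),(626,155),(619,130),(500,99)]
print("narrow scene",circ(S,[((x-360)/4.286+400-.4,y/4.286+145-.4) for x,y in P],92), "hub",ray(S,(558.5-360)/4.286+399.6,103/4.286+144.6,114))
E
```

```text
cap wrist [462.26520887  -7.38910657] (array([462.32624155,  -8.01456949]), np.float64(25.66660224566152))
narrow top (array([477.18530491, 351.94420871]), np.float64(38.957652728736626))
narrow scene (array([474.25242072, 354.89826535]), np.float64(39.63293056716149)) hub [474.96172069 355.05931497]
```

```bash
python3 -m pendant '[[-0.001,0.0005,-0.04,0,0,0,0.2],[-0.001,0.0005,-0.08,0,0,0,0.2],[-0.001,0.0005,-0.12,0,0,0,0.2],[-0.001,0.0005,-0.145,0,0,0,0.2],[-0.001,0.0005,-0.16,0,0,0,0.2],[-0.001,0.0005,-0.17,0,0,0,0.2],[-0.001,0.0005,-0.173,0,0,0,0.2],[-0.001,0.0005,-0.173,0,0,0,0.2]]'
python3 -m pendant '[[0,0,0,0,0,0,-0.2],[0,0,0,0,0,0,-1],[0,0,0,0,0,0,-1],[0,0,0,0,0,0,-1],[0,0,0,0,0,0,-1],[0,0,0,0,0,0,-1]]'
python3 -m pendant '[[0,0,0.02,0,0,0,-1],[0,0,0.05,0,0,0,-1],[0,0,0.09,0,0,0,-1],[0,0,0.13,0,0,0,-1],[0,0,0.16,0,0,0,-1],[0.005,0.03,0.17,0,0,0,-1],[0.01,0.07,0.17,0,0,0,-1],[0.015,0.11,0.17,0,0,0,-1]]'
```

```text
clock: 28.95
eef_pos: [463.4, -7.1, 22.3]
tool_rot: [-3.141, -0.0, 2.703]
force: [-0.1, -0.5, -0.2]
width: 50.8
clock: 29.55
eef_pos: [463.8, -7.1, 23.5]
tool_rot: [3.141, 0.0, 2.704]
force: [-1.2, 1.4, 5.4]
width: 25.8
clock: 30.35
eef_pos: [478.9, 103.5, 193.7]
tool_rot: [3.141, 0.001, 2.702]
force: [0.7, 0.0, -1.2]
width: 25.4
```

```bash
python3 -m pendant '[[0,0.045,0,0,0,0,-1],[0,0.09,0,0,0,0,-1],[0,0.135,0,0,0,0,-1],[-0.003,0.18,0,0,0,0,-1],[-0.003,0.215,0,0,0,0,-1],[-0.003,0.24,0,0,0,0,-1],[-0.003,0.25,0,0,0,0,-1],[-0.003,0.25,0,0,0,0,-1]]'
python3 -m pendant '[[0,0,-0.015,0,0,0,-1],[0,0,-0.03,0,0,0,-1],[0,0,-0.042,0,0,0,-1],[0,0,-0.047,0,0,0,-1],[0,0,-0.047,0,0,0,-1],[0,0,-0.047,0,0,0,-1]]'
python3 - <<'E'
from h import *
print(ctrl.read_state()["eef_pos"])
b=ctrl.get_image("scene");a=ctrl.get_image("top")
cv2.imwrite("pics/c9.png",np.hstack([cv2.resize(a[215:275,80:152],(360,300),interpolation=2),cv2.resize(b[125:195,400:484],(360,300),interpolation=2)]))
E
```

```text
clock: 31.15
eef_pos: [475.1, 353.4, 192.4]
tool_rot: [-3.141, -0.0, 2.706]
force: [-0.2, -0.5, -1.1]
width: 25.5
clock: 31.75
eef_pos: [476.0, 352.3, 146.3]
tool_rot: [3.141, 0.0, 2.703]
force: [-0.1, -0.6, -1.0]
width: 25.7
[476.03583066 352.33420975 146.33299105]
```

View pics/c9.png

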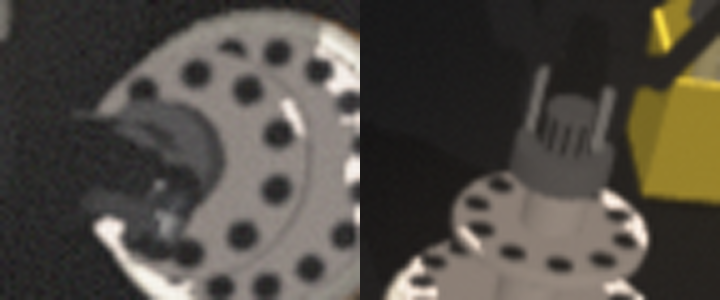

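```bash
python3 -m pendant '[[0,0.0015,-0.004,0,0,0,-1],[0,0.0015,-0.009,0,0,0,-1],[0,0.0015,-0.014,0,0,0,-1],[0,0.0015,-0.018,0,0,0,-1],[0,0.0015,-0.02,0,0,0,-1],[0,0.0015,-0.02,0,0,0,-1]]'
python3 -m pendant '[[0,0,-0.001,0,0,0,-1],[0,0,-0.002,0,0,0,-1],[0,0,-0.002,0,0,0,-1]]'
```

```text
clock: 32.45
eef_pos: [475.3, 354.0, 125.4]
tool_rot: [-3.141, -0.0, 2.704]
force: [0.8, 0.2, -0.6]
width: 25.7
clock: 32.75
eef_pos: [475.5, 354.2, 123.9]
tool_rot: [3.142, -0.0, 2.704]
force: [-0.4, -0.8, -1.1]
width: 25.5
```

```bash
python3 -m pendant '[[0,0,-0.001,0,0,0,-1],[0,0,-0.001,0,0,0,-1]]';python3 -m pendant '[[0,0,-0.001,0,0,0,-1],[0,0,-0.001,0,0,0,-1]]'
```

```text
clock: 32.95
eef_pos: [475.8, 354.3, 123.5]
tool_rot: [3.141, 0.0, 2.704]
force: [-1.6, -0.9, 4.9]
width: 25.6
clock: 33.15
eef_pos: [475.9, 354.4, 123.4]
tool_rot: [3.14, 0.0, 2.704]
force: [-2.9, -1.1, 10.8]
width: 25.4
```

The cap is seated at the expected height. Next: release, back away, and check.

```bash
python3 -m pendant '[[0,0,0,0,0,0,-0.2],[0,0,0,0,0,0,0],[0,0,0,0,0,0,0.2],[0,0,0,0,0,0,0.2],[0,0,0.03,0,0,0,0.2],[0,0,0.06,0,0,0,0.2],[0,0,0.09,0,0,0,0.2],[0,0,0.1,0,0,0,0.2]]'
python3 -m pendant '[[0.02,-0.045,0,0,0,0,0.2],[0.03,-0.09,0,0,0,0,0.2],[0.04,-0.135,0,0,0,0,0.2],[0.05,-0.18,0,0,0,0,0.2],[0.05,-0.225,0,0,0,0,0.2],[0.05,-0.27,0,0,0,0,0.2],[0.05,-0.29,0,0,0,0,0.2],[0.05,-0.3,0,0,0,0,0.2]]'
python3 -m pendant '[[0,0,0,0,0,0,0.2],[0,0,0,0,0,0,0.2],[0,0,0,0,0,0,0.2],[0,0,0,0,0,0,0.2],[0,0,0,0,0,0,0.2],[0,0,0,0,0,0,0.2]]'
python3 - <<'E'
from h import *
a=ctrl.get_image("top");b=ctrl.get_image("scene");cv2.imwrite("pics/t10.png",a);cv2.imwrite("pics/s10.png",b)
c1=cv2.resize(a[215:275,80:152],(360,300),interpolation=2);c2=cv2.resize(b[140:210,400:484],(360,300),interpolation=2)
cv2.imwrite("pics/c10.png",np.vstack([np.hstack([c1,c2]),np.hstack([cv2.resize(a,(360,270)),cv2.resize(b,(360,270))])]))
E
```

```text
clock: 33.95
eef_pos: [477.1, 354.9, 224.7]
tool_rot: [3.137, 0.002, 2.704]
force: [1.4, 0.4, 0.2]
width: 51.5
clock: 34.75
eef_pos: [525.0, 51.4, 221.4]
tool_rot: [-3.14, -0.0, 2.7]
force: [-0.6, -0.7, 0.0]
width: 50.6
clock: 35.35
eef_pos: [525.5, 54.8, 221.9]
tool_rot: [3.142, -0.0, 2.705]
force: [-0.9, 0.3, 0.9]
width: 51.7
```

View pics/c10.png

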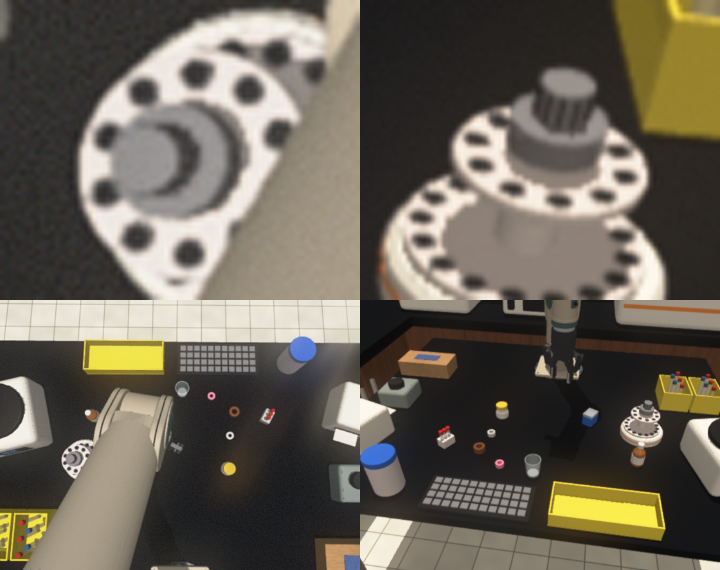

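The stack is upright and level, with the cap over the narrow tray's hub. The other things on the bench are standing where they were, and the arm is clear.

```bash
python3 -c "
from cell import ctrl
print(ctrl.finish_job())"
```

```text
the job is handed in; nothing more can be done
None
```

The carousel is back together on the drive: wide tray, spacer ring, narrow tray and cap, placed in that order and lowered until contact was felt. I handed the job in at about 35 s on the robot's clock, well inside the 122 s limit.

- **Seating:** each part came to rest with 7 to 11 N of contact force. The gripper heights matched the seated heights of 30, 62, 84 and 100 mm to within about 1 mm.
- **Last pictures:** they show the stack upright and level, the cap over the narrow tray's hub, and the arm well clear. By eye, the bottle, beaker, jar, tip box and tube block are still standing where they were.
- **Checks that disagreed:**
    - The top and scene cameras differed by 2–5 mm in y on where the drive's axis is.
    - The wide tray sits about 3–4 mm off the spindle's axis, close to its bore's play but inside the 8 mm limit.
    - After seeing that, I moved my aim for the other parts about 3 mm in y. The narrow tray then measured within 2–3 mm of the axis; the spacer and cap I judged only by eye.

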